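# Mark a jar with a sprung clip and bring it to the front of the carousel

### The arm

A 6-joint arm with a two-finger parallel gripper is mounted at the origin on the work surface. World frame = base frame: x ahead of the robot, y to its left, z up, the work surface at z = 0. Lengths are in m, angles in rad, forces in N, time in s.
With the tool pointing down it reaches from about 0.425 to 0.925 m from the base axis. Payload 12.5 kg.
Tool frame: the origin (TCP) lies where the fingers leave the gripper's body, on its centre line; the fingertips stand 73 mm ahead of it and the grasp point (between the pads) lies 54 mm ahead of it; z points along the fingers, y is the direction in which the jaws open and shut (so a half turn about z gives the same grasp; the last joint's range is limited). The gripper opens to 85 mm and grips with 20 to 120 N. Pads are 22 mm wide; open, the fingers measure 114 mm over their backs; the gripper's body (76 mm by 85 mm) begins 54 mm behind the grasp point. The pads swing forward as they close: fully open they stand 13 mm farther back than shut.
Start: joints at [1.151, 0.491, 1.559, -0, 1.092, -0.106], TCP at [0.193, 0.594, 0.304] pointing down, gripper open.
Joint ranges: [-3.1, 3.1], [-0.84, 2.19], [0.05, 2.79], [-1.13, 4.28], [0.06, 2.93], [-2.69, 2.69]. Speed limits (rad/s): [2.22, 2.22, 2.79, 3.14, 3.14, 3.14].

### API

Orientations are given as a unit quaternion [x, y, z, w].
In Python, from workcell import arm gives the robot as it stands.
- The arm moves only by the tool arm_command, never from a script. Its argument "plan" is a list of rows, each a list of 4 numbers: the shift along the tool's x, y, z in mm, then the turn about the tool's z in degrees. In form: [[tx, ty, tz, turn], ...]. A call has 1 to 8 rows; each row is the pose to reach, as a shift and turn from the pose commanded when the call began, along the tool's axes at that moment; what a row does not reach only later rows make up. A row lasts 1/12 s, in which the tool goes at most 41.7 mm and 7.16 degrees, less where a joint would pass 70% of its speed; a pose out of reach is approached as far as the arm can. A call with a gripper value outside its range is refused whole. "jaw" is the gripper command: -1 is shut, 1 is fully open, values between are in proportion, set as the call begins (left out, the last holds). The fingers move at their own pace and stop on an object; "newtons" is the grip in N (left out, the last holds). Time passes only in rows, so rows that repeat a pose let the fingers close. It gives the time, the measured TCP pose, the force and the opening at its end, in the units of the state.
- arm.sense(): the state, without advancing time (a new reading comes with each control period).
- arm.grab_frame(name): name is "scene" or "top" or "wrist"; returns a dict with "image" (420x560x3 uint8, red, green, blue), "fx", "fy", "cx", "cy" (pixels), "k1" (the pictures are not rectified: a ray, as slopes to the right and down, at radius r is drawn at 1 + k1 r^2 times it, then the intrinsics apply), "world_to_cam" (4x4, takes a point from world to camera coordinates); the wrist camera has in their place "tool_from_camera" (4x4, takes a point from camera to tool coordinates, whose origin is the TCP and whose axes are the flange's). Camera axes: x right, y down, z forward; pixel columns grow to the right and rows downward; lengths in m; the calibration is good to about 2 mm. A picture is of the moment at which its call begins: read the wrist's pose just before it. There is no depth.
- arm.sign_off(): hands the job in, once; it reports no verdict.
The state is a dict: "time": time; "joints": joint angles; "qvel": joint speeds; "joint_torque": joint torques, N m; "position": TCP position; "tcp_rot": TCP orientation; "contact_force": force on the tool from outside, world axes, zero at the start; "moment": the same for the moment, N m; "grip_width": finger opening in m.
Only numpy, scipy, OpenCV 4.12 (cv2) and the standard library are available. Lean on these libraries where they do the work, as an engineer would, in place of code of your own. Each camera call takes 0.05 s, during which the arm holds its last target.

### The job

Mark the tall square jar on the carousel: squeeze the sprung clip that stands on the counter, and let it bite upright on the upright plate outside that jar, near the plate's middle and well down over it. Then take the carousel by its centre handle, turn it until that jar's plate lines up with the pointer tongue of the base, and finish while still gripping the handle, holding the carousel still with the clip left on. Leave the other things on the counter where they are.

Things in the scene. Friction and masses are not known exactly. Their poses are not given: they have to be found in the camera images.
- clip_mid (a point): pivot pin of the sprung steel clip, half-way up it. The clip stands upright on its two jaws, handles up, z up: 76 mm high, 34 mm wide along its own x, 70 g, same from both sides. Its pin is 38 mm above the jaws' ends. Two handle plates, 30 mm wide, flare up from the pin like a V, their tops 49 mm apart outside along its own y, 38 mm above the pin
- clip: the whole clip; origin between its jaws' ends. Squeezed along its y, 27 mm above the pin, with 15 to 25 N (10 N is just enough), the handles go parallel, 26 mm apart outside, and stop; the jaws below then gape 24 mm, and the room between them is 34 mm deep, up to the pin. Let go, springs shut the jaws to 2 mm or onto what is between them (about 5 N)
- plate_foot (a point): foot of the upright white plate at the turntable's rim, outside the square jar: 4 mm thick along its own x, 60 mm wide along y, 32 mm high. The point is the middle of its foot on the turntable, 26 mm above the counter; x points to the carousel's axis, 135 mm away, z up. Turns with the carousel. The three other plates, at quarter turns, are alike
- jar_lid (a point): top of the tall square glass jar, 36 mm square (lid 38), 88 mm high, fixed in the turntable 56 mm from the axis; the point is the centre of its lid. Between it and its plate 58 mm are free. The three other jars are round, 43 mm across, 57 mm high, at quarter turns
- carousel (a joint): turn of the carousel on its base, rad, anticlockwise seen from above; 0 when the square jar's plate is exactly at the pointer tongue. Starts between 0.5 and 1.2, turns both ways with slight friction (0.1 N m), stays where left. Turntable 284 mm across, top 26 mm above the counter
- handle_mid (a point): middle of the aluminium centre handle, a flat upright paddle on the carousel's axis, above the jars: 44 mm wide along its own x, 14 mm thick along its own y, 42 mm high. The point is 133 mm above the counter, 21 mm below the handle's top; turns with the carousel (its x points from the square jar's plate to the axis)
- carousel_base: the carousel's fixed round foot; origin on the axis at counter height. A grey pointer tongue, 22 mm wide and 10 mm high, sticks out from under the turntable along its own -x, to 186 mm from the axis: the carousel's front
- press: bystander: aluminium cookie press lying along its own y, about 230 mm long, 58 mm high; origin under its barrel's middle
- plate: bystander: round white melamine plate, 170 mm across, 18 mm high; origin at the centre of its underside
- spatula: bystander: grey spatula lying flat along its own x, 240 mm long; origin under it
- disc_0: bystander: steel press disc, 46 mm across, 4 mm thick, 14 mm hole
- disc_1: bystander: a second such disc
- tin: bystander: upright metal tin, 64 mm across, 85 mm high; origin at the centre of its underside
- cutter: bystander: steel ring cutter, 68 mm across, 28 mm high; origin at the centre of its underside
Not all that is in view belongs to the job. What is shaped like the clip but blue is not meant.

How it is judged:
By the outcome, as a careful person would: the job done as asked, in the order asked, and still so for the second after the job is handed in, while the arm keeps its last pose, push and grip.
It also fails if it takes over 58 s, if anything falls off the work surface, if the arm or the gripper's body presses on something with over 40 N, if the wrist force passes 120 N, or if a joint passes its speed limit or range.

## Working session

There is one attempt and no reset: what is moved stays moved. The work goes in short steps, Python scripts to look and compute and a tool call to move; the robot and the scene stay as the last step left them, time stands still between calls to the robot, and variables do not carry over. Pictures are saved under pics/ and viewed, and the job is handed in when it is done.

Besides the shell and the picture viewer there is one more tool, called after "Request:" as a command line: name --pt "numbers of a row" for each row, then --argument value for the rest. arm_command: Moves the arm, as the interface text tells. Its arguments: {"type":"object","properties":{"plan":{"type":"array","items":{"type":"array","items":{"type":"number"}}},"jaw":{"type":"number"},"newtons":{"type":"number"}},"required":["plan"]}

```bash
mkdir -p pics; ls
python3 - <<'E'
from workcell import arm
import cv2
print(arm.sense())
for n in ["scene","top","wrist"]:
    f=arm.grab_frame(n)
    cv2.imwrite(f"pics/{n}0.png",f["image"][:,:,::-1])
    print(n,{k:(v if k!="image" else 0) for k,v in f.items()})
E
```

```text
pics
{'time': 0.0, 'joints': array([ 1.15138639e+00,  4.91563291e-01,  1.55947810e+00,  1.32992430e-05,
        1.09168751e+00, -1.05601903e-01]), 'qvel': array([-2.73939992e-04,  5.91650485e-04,  1.30363530e-03,  1.56119059e-04,
       -7.05453336e-04, -8.58567344e-05]), 'joint_torque': array([-2.62750864e-04, -6.18438005e+01, -2.61583632e+01, -1.66003661e-04,
        4.00809513e-03,  8.27538656e-06]), 'position': array([0.19284133, 0.59434422, 0.30331551]), 'tcp_rot': array([ 1.56264014e-01,  9.87715159e-01, -5.47130468e-04, -1.53125995e-04]), 'contact_force': array([ 1.15435552, -0.87458517,  0.18682475]), 'moment': array([-0.00239348,  0.0036013 , -0.0199077 ]), 'grip_width': 0.0854610724841655}
scene {'image': 0, 'fx': 416.1073828964956, 'fy': 416.1073828964956, 'cx': 277.2009079164794, 'cy': 214.36984212876555, 'k1': -0.061036444046787326, 'world_to_cam': array([[-0.73500044,  0.67780772, -0.01873658,  0.38102278],
       [ 0.49606854,  0.51867742, -0.69634025, -0.20270689],
       [-0.46226655, -0.52110502, -0.71746721,  1.46161496],
       [ 0.        ,  0.        ,  0.      
[... 242 characters left out ...]
],
       [-0.97691227, -0.06704067, -0.20284963,  0.53456138],
       [ 0.20252587,  0.01166252, -0.97920746,  1.23340819],
       [ 0.        ,  0.        ,  0.        ,  1.        ]])}
wrist {'image': 0, 'fx': 324.18463308568573, 'fy': 324.18463308568573, 'cx': 276.8394857902419, 'cy': 207.76984344394475, 'k1': -0.056193485458461624, 'tool_from_camera': array([[-3.93009950e-05, -9.66320308e-01, -2.57342304e-01,
         6.52611833e-02],
       [ 9.99999879e-01, -1.64288243e-04,  4.64183592e-04,
        -6.74685073e-05],
       [-4.90828346e-04, -2.57342254e-01,  9.66320197e-01,
        -7.01890246e-02],
       [ 0.00000000e+00,  0.00000000e+00,  0.00000000e+00,
         1.00000000e+00]])}
```

View pics/scene0.png

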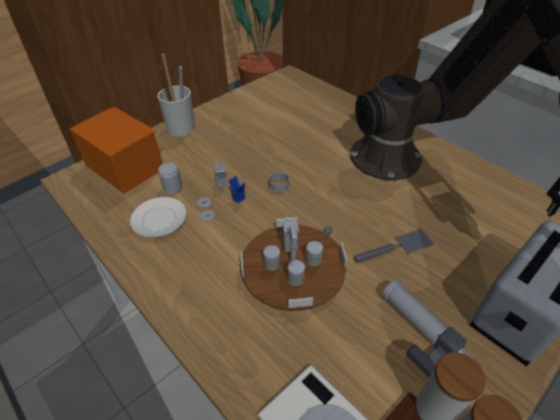

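View pics/top0.png

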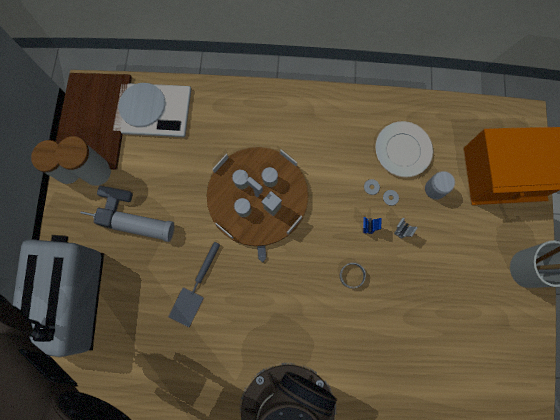

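View pics/wrist0.png

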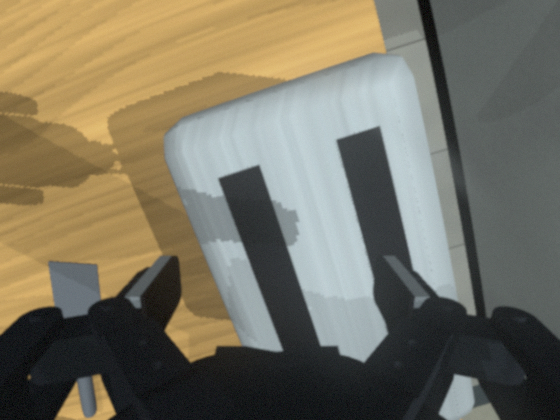

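```bash
cat > h.py <<'E'
import numpy as np, cv2
from scipy.spatial.transform import Rotation as R
def cam(f,pose=None):
    K=np.array([[f["fx"],0,f["cx"]],[0,f["fy"],f["cy"]],[0,0,1]]);D=np.array([f["k1"],0,0,0.])
    if "world_to_cam" in f: W=f["world_to_cam"]
    else:
        T=np.eye(4);T[:3,:3]=R.from_quat(pose[1]).as_matrix();T[:3,3]=pose[0]
        W=np.linalg.inv(T@f["tool_from_camera"])
    return K,D,W
def proj(c,p):
    K,D,W=c
    return cv2.projectPoints(np.atleast_2d(np.array(p,float)),cv2.Rodrigues(W[:3,:3])[0],W[:3,3],K,D)[0][:,0]
def ray(c,uv):
    K,D,W=c
    n=cv2.undistortPoints(np.array([[uv]],float),K,D)[0,0]
    d=W[:3,:3].T@np.array([n[0],n[1],1]); o=-W[:3,:3].T@W[:3,3]
    return o,d/np.linalg.norm(d)
def onz(c,uv,z):
    o,d=ray(c,uv); return o+d*(z-o[2])/d[2]
def tri(rs):
    A=np.zeros((3,3));b=np.zeros(3)
    for o,d in rs:
        P=np.eye(3)-np.outer(d,d);A+=P;b+=P@o
    p=np.linalg.solve(A,b)
    return p,[np.linalg.norm((np.eye(3)-np.outer(d,d))@(p-o)) for o,d in rs]
E
python3 - <<'E'
import cv2
t=cv2.imread("pics/top0.png");s=cv2.imread("pics/scene0.png")
a=cv2.resize(t[140:270,200:320],None,fx=4.5,fy=4.5,interpolation=cv2.INTER_CUBIC)
cv2.imwrite("pics/topc.png",a)
a=cv2.resize(t[205:245,350:425],None,fx=8,fy=8,interpolation=cv2.INTER_CUBIC)
cv2.imwrite("pics/topd.png",a)
a=cv2.resize(s[150:310,200:360],None,fx=3.75,fy=3.75,interpolation=cv2.INTER_CUBIC)
cv2.imwrite("pics/scc.png",a)
E
```

```text
(no output)
```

View pics/topc.png

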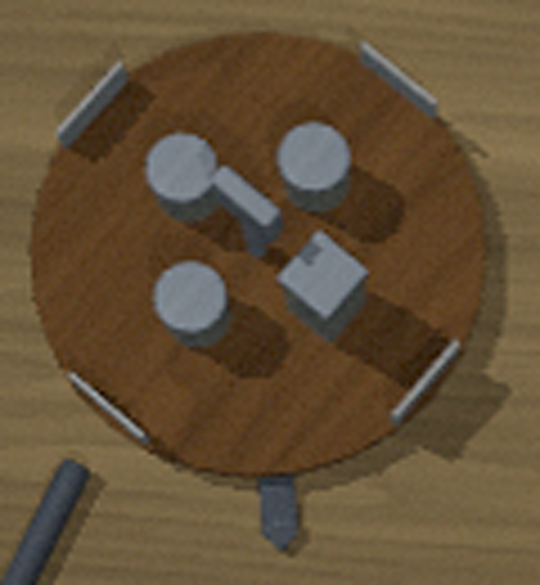

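View pics/topd.png

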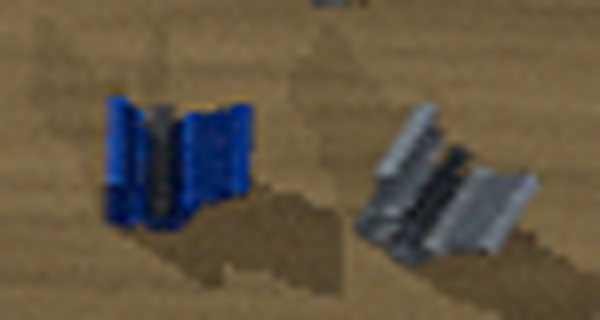

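View pics/scc.png

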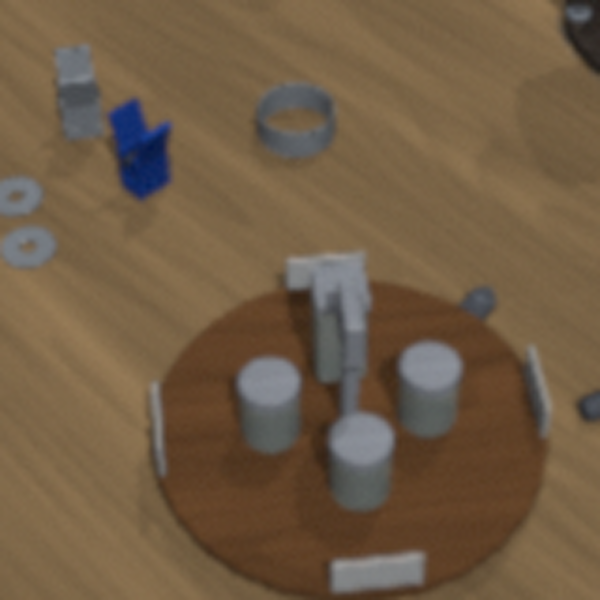

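```bash
cat > m1.py <<'E'
from h import *
from workcell import arm
f=arm.grab_frame("top");c=cam(f);g=cam(arm.grab_frame("scene"))
def C(x,y): return ((x+.5)/4.5-.5+200,(y+.5)/4.5-.5+140)
def Dd(x,y): return ((x+.5)/8-.5+350,(y+.5)/8-.5+205)
print("camera", -c[2][:3,:3].T@c[2][:3,3])
for n,p in dict(a=(433,105),b=(380,175),c=(537,180),d=(492,250)).items(): print(n,onz(c,Dd(*p),.076))
P={}
for n,p in dict(sq1=(458,343),sq2=(393,418),L1=(70,376),L2=(147,440),UL1=(122,66),UL2=(60,138),UR1=(363,47),UR2=(436,108)).items():
    P[n]=onz(c,C(*p),.058);print(n,P[n])
print("axis", np.mean(list(P.values()),0))
for n,p in dict(h1=(213,174),h2=(228,167),h3=(281,210),h4=(268,223)).items(): P[n]=onz(c,C(*p),.154);print(n,P[n])
print("hc",np.mean([P['h%d'%i] for i in (1,2,3,4)],0))
for n,p in dict(lid=(323,275)).items(): print(n,onz(c,C(*p),.114))
print("tongue tip",onz(c,C(281,548),.005),onz(c,C(262,490),.01),onz(c,C(297,487),.01))
E
python3 m1.py
```

```text
camera [0.27189758 0.02915273 1.31618123]
a [ 0.52812196 -0.27596796  0.076     ]
b [ 0.5032335  -0.25853022  0.076     ]
c [ 0.50504386 -0.31168808  0.076     ]
d [ 0.48048139 -0.29681258  0.076     ]
sq1 [ 0.51810885 -0.00328326  0.058     ]
sq2 [0.47029695 0.03238898 0.058     ]
L1 [0.48223162 0.22619909 0.058     ]
L2 [0.44708682 0.17681688 0.058     ]
UL1 [0.67714304 0.21330138 0.058     ]
UL2 [0.62872306 0.24684889 0.058     ]
UR1 [0.69926403 0.06621136 0.058     ]
UR2 [0.66320198 0.01895576 0.058     ]
axis [0.57325704 0.12217988 0.058     ]
h1 [0.58626296 0.14209753 0.154     ]
h2 [0.59088753 0.13403299 0.154     ]
h3 [0.56806316 0.1023913  0.154     ]
h4 [0.5601079  0.10904602 0.154     ]
hc [0.57633039 0.12189196 0.154     ]
lid [0.54151661 0.07786423 0.114     ]
tongue tip [0.39377016 0.09538845 0.005     ] [0.42791204 0.1094361  0.01      ] [0.4312372  0.08821735 0.01      ]
```

```bash
cat >> h.py <<'E'
def rel(s,p,ydeg=None):
    M=R.from_quat(s["tcp_rot"]).as_matrix()
    t=M.T@(np.array(p)-s["position"])*1000
    y=np.degrees(np.arctan2(M[1,1],M[0,1]))
    turn=0 if ydeg is None else -((ydeg-y+180)%360-180)
    return t.round(1),round(turn,2),"y now",y.round(2),"tilt",(M[:,2]).round(4)
E
python3 - <<'E'
from h import *
from workcell import arm
s=arm.sense()
print(rel(s,[.42,.35,.30],57)); print(rel(s,[.56,.0,.30],57)); print(rel(s,[.49,-.27,.28],57))
E
```

```text
(array([-291.5, -162.4,    3.7]), np.float64(15.02), 'y now', np.float64(72.02), 'tilt', array([-2.e-04, -4.e-04, -1.e+00]))
(array([-532.7, -452.1,    3.8]), np.float64(15.02), 'y now', np.float64(72.02), 'tilt', array([-2.e-04, -4.e-04, -1.e+00]))
(array([-549.5, -730.5,   24. ]), np.float64(15.02), 'y now', np.float64(72.02), 'tilt', array([-2.e-04, -4.e-04, -1.e+00]))
```

Request:
arm_command --pt "-292 -162 0 15" --pt "-292 -162 0 15" --pt "-292 -162 0 15" --pt "-292 -162 0 15" --pt "-292 -162 0 15" --pt "-292 -162 0 15" --pt "-292 -162 0 15" --pt "-292 -162 0 15"

```text
time: 0.92
position: [0.4213, 0.349, 0.304]
tcp_rot: [0.284, 0.959, 0.0, 0.0]
contact_force: [-0.8, 0.4, -0.4]
grip_width: 0.0858
```

Run:
```python
from h import *
from workcell import arm
s=arm.sense();print(s["time"],s["position"])
print(rel(s,[.56,.0,.30],57)); print(rel(s,[.50,-.28,.28],57))
```

```text
0.9167 [0.42125496 0.34901381 0.30402019]
(array([-306.3, -217.3,    4. ]), np.float64(0.03), 'y now', np.float64(57.03), 'tilt', array([ 2.e-04,  2.e-04, -1.e+00]))
(array([-408.4, -484.9,   23.9]), np.float64(0.03), 'y now', np.float64(57.03), 'tilt', array([ 2.e-04,  2.e-04, -1.e+00]))
```

Request:
arm_command --pt "-408 -485 20 0" --pt "-408 -485 20 0" --pt "-408 -485 20 0" --pt "-408 -485 20 0" --pt "-408 -485 20 0" --pt "-408 -485 20 0" --pt "-408 -485 20 0" --pt "-408 -485 20 0"

```text
time: 1.58
position: [0.4611, 0.0181, 0.2935]
tcp_rot: [0.284, 0.959, 0.0, 0.0]
contact_force: [1.1, 0.5, -0.1]
grip_width: 0.0853
```

Run:
```python
from h import *
from workcell import arm
s=arm.sense();print(s["time"],s["position"])
print(rel(s,[.50,-.28,.28],57))
```

```text
1.5833 [0.46110567 0.01810902 0.29348604]
(array([-194.9, -228.9,   13.5]), np.float64(0.02), 'y now', np.float64(57.02), 'tilt', array([ 4.e-04,  1.e-04, -1.e+00]))
```

Request:
arm_command --pt "-195 -229 13 0" --pt "-195 -229 13 0" --pt "-195 -229 13 0" --pt "-195 -229 13 0" --pt "-195 -229 13 0" --pt "-195 -229 13 0" --pt "-195 -229 13 0" --pt "-195 -229 13 0" --jaw 0.55

```text
time: 2.25
position: [0.5005, -0.2834, 0.2798]
tcp_rot: [0.285, 0.958, -0.0, 0.0]
contact_force: [0.7, 0.6, -0.6]
grip_width: 0.066
```

Run:
```python
from h import *
from workcell import arm
s=arm.sense();print(s["time"],s["position"],s["tcp_rot"])
f=arm.grab_frame("wrist");cv2.imwrite("pics/w1.png",f["image"][:,:,::-1])
```

```text
2.25 [ 0.50049175 -0.28336391  0.27979314] [ 2.85378619e-01  9.58414638e-01 -4.51099599e-04  4.71128970e-04]
```

View pics/w1.png

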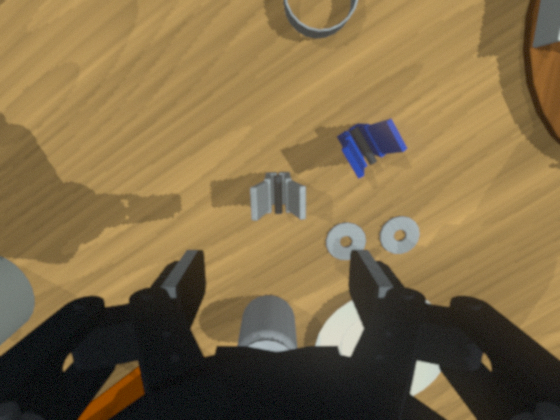

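Run:
```python
import cv2
t=cv2.imread("pics/w1.png")
cv2.imwrite("pics/w1c.png",cv2.resize(t[160:235,240:320],None,fx=8,fy=8,interpolation=cv2.INTER_CUBIC))
```

```text
(no output)
```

View pics/w1c.png

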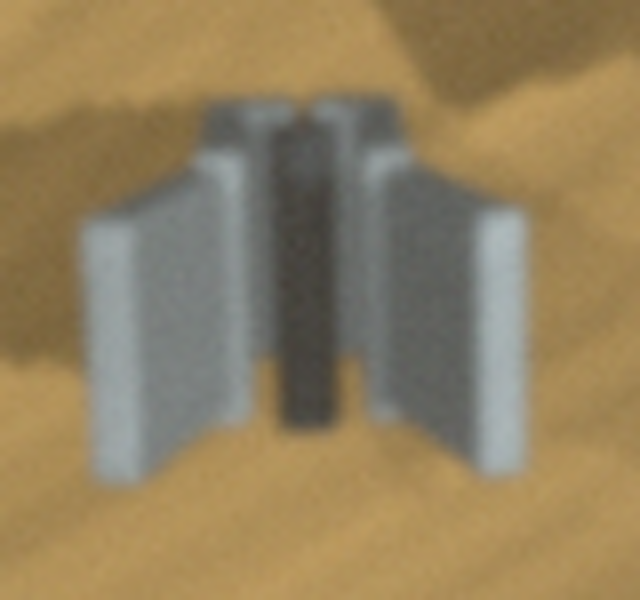

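Clip corners in the crop: left top plate (82,218)-(135,485), right (478,210)-(527,472).

Run:
```python
from h import *
from workcell import arm
s=arm.sense();f=arm.grab_frame("wrist");c=cam(f,(s["position"],s["tcp_rot"]))
C=lambda x,y:((x+.5)/8-.5+240,(y+.5)/8-.5+160)
P=[onz(c,C(*p),.076) for p in [(82,222),(92,484),(527,210),(525,470)]]
for p in P: print(p)
m=np.mean(P,0);print(m)
d=(P[0]+P[1]-P[2]-P[3])/2;print(np.linalg.norm(d),np.degrees(np.arctan2(d[1],d[0]))%180)
for a,b in((0,1),(2,3)):
  d=P[a]-P[b];print(np.linalg.norm(d),np.degrees(np.arctan2(d[1],d[0])))
# blue clip nearest corners
print("blue",onz(c,(338,138),.04),onz(c,(360,177),.076),onz(c,(405,150),.076),onz(c,(385,122),.076))
print(rel(s,[m[0],m[1],.119],57))
```

```text
[ 0.47879784 -0.29624628  0.076     ]
[ 0.50370067 -0.31196593  0.076     ]
[ 0.50386993 -0.25551465  0.076     ]
[ 0.52850014 -0.27110237  0.076     ]
[ 0.50371715 -0.28370731  0.076     ]
0.047814611974713664 58.56643224763657
0.02944924518491753 147.7382514600248
0.029148320614282523 147.67150234272768
blue [ 0.48947313 -0.20680469  0.04      ] [ 0.52291102 -0.21227039  0.076     ] [ 0.52371854 -0.16875185  0.076     ] [ 0.49432622 -0.17208054  0.076     ]
(array([ -3.4,   0.9, 160.6]), np.float64(-0.19), 'y now', np.float64(56.81), 'tilt', array([ 1.e-04, -5.e-04, -1.e+00]))
```

Request:
arm_command --pt "-3 1 40 -1.5" --pt "-3 1 80 -1.5" --pt "-3 1 120 -1.5" --pt "-3 1 140 -1.5" --pt "-3 1 150 -1.5" --pt "-3 1 158 -1.5" --pt "-3 1 161 -1.5" --pt "-3 1 161 -1.5"

```text
time: 3.02
position: [0.5037, -0.2786, 0.12]
tcp_rot: [0.271, 0.963, -0.0, 0.0]
contact_force: [-0.1, -0.3, -0.2]
grip_width: 0.066
```

Run:
```python
from h import *
from workcell import arm
s=arm.sense();print(s["time"],s["position"],s["contact_force"],rel(s,[.5037,-.2837,.119]))
f=arm.grab_frame("wrist");cv2.imwrite("pics/w2.png",f["image"][:,:,::-1])
```

```text
3.0167 [ 0.50370193 -0.27864701  0.11997439] [-0.06014069 -0.25514083 -0.1696565 ] (array([-2.6, -4.3,  1. ]), 0, 'y now', np.float64(58.55), 'tilt', array([ 7.e-04, -4.e-04, -1.e+00]))
```

View pics/w2.png

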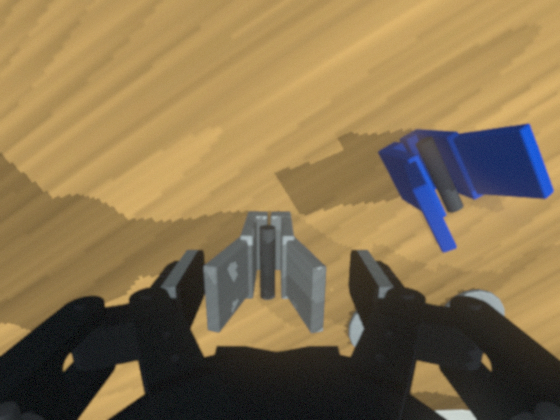

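Request:
arm_command --pt "-2.5 -4.5 1 0" --pt "-2.5 -4.5 1 0" --pt "-2.5 -4.5 1 0"

```text
time: 3.32
position: [0.5033, -0.2846, 0.1191]
tcp_rot: [0.271, 0.962, -0.0, 0.001]
contact_force: [0.6, -0.3, 0.0]
grip_width: 0.0662
```

Run:
```python
from h import *
from workcell import arm
s=arm.sense();print(s["time"],s["position"],s["contact_force"],rel(s,[.5037,-.2837,.119]))
f=arm.grab_frame("wrist");cv2.imwrite("pics/w3.png",cv2.resize(f["image"][190:380,130:430,::-1],None,fx=2.6,fy=2.6))
s=arm.sense();print(s["time"],s["position"])
```

```text
3.3167 [ 0.5032702  -0.28455828  0.11910109] [ 0.59544118 -0.29590985  0.03966082] (array([0.1, 1. , 0.1]), 0, 'y now', np.float64(58.49), 'tilt', array([ 1.1e-03, -7.0e-04, -1.0e+00]))
3.3667 [ 0.5032187  -0.28437929  0.11895321]
```

View pics/w3.png

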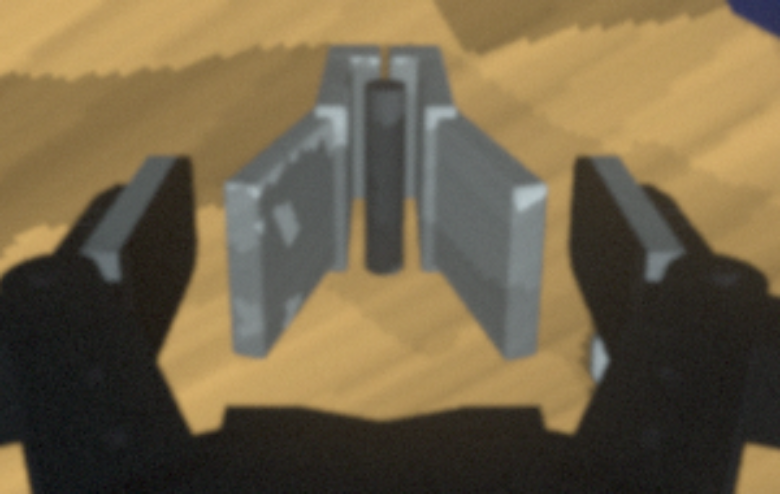

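Request:
arm_command --pt "0 0 0 0" --pt "0 0 0 0" --pt "0 0 0 0" --pt "0 0 0 0" --pt "0 0 0 0" --pt "0 0 0 0" --pt "0 0 0 0" --pt "0 0 0 0" --jaw -1 --newtons 21

```text
time: 4.03
position: [0.5035, -0.2854, 0.1201]
tcp_rot: [0.271, 0.963, -0.001, 0.002]
contact_force: [-5.2, -5.9, 15.8]
grip_width: 0.0293
```

Run:
```python
from h import *
from workcell import arm
s=arm.sense();print(s["time"],s["position"],s["contact_force"],s["grip_width"])
f=arm.grab_frame("wrist");cv2.imwrite("pics/w4.png",f["image"][:,:,::-1])
```

```text
4.0333 [ 0.50348285 -0.28543832  0.12013207] [-5.20321182 -5.88704463 15.77942074] 0.02929385071743273
```

View pics/w4.png

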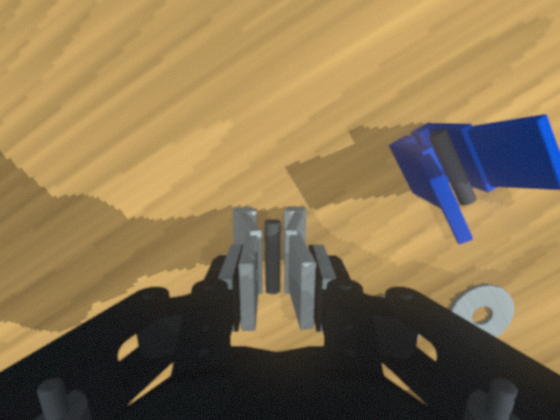

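Request:
arm_command --pt "0 0 -2 0" --pt "0 0 -2 0" --pt "0 0 -2 0" --pt "0 0 -2 0" --pt "0 0 -2 0"

```text
time: 4.5
position: [0.5033, -0.2842, 0.1207]
tcp_rot: [0.271, 0.963, -0.0, 0.0]
contact_force: [-1.2, -0.6, 6.6]
grip_width: 0.0251
```

Run:
```python
from h import *
from workcell import arm
s=arm.sense();print(s["time"],s["position"],s["contact_force"],s["grip_width"])
f=arm.grab_frame("wrist");cv2.imwrite("pics/w5.png",f["image"][:,:,::-1])
```

```text
4.5 [ 0.50330118 -0.28418391  0.12068827] [-1.1879693  -0.64279117  6.58415674] 0.025109413475853687
```

View pics/w5.png

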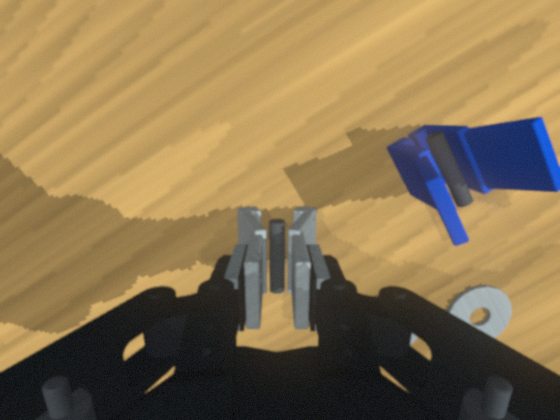

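Run:
```python
from h import *
from workcell import arm
s=arm.sense()
print(rel(s,[.534,-.015,.27],53.3))
```

```text
(array([ 114.3,  245.6, -149.4]), np.float64(5.23), 'y now', np.float64(58.53), 'tilt', array([ 6.e-04, -5.e-04, -1.e+00]))
```

Request:
arm_command --pt "0 0 -20 0" --pt "0 0 -55 0" --pt "0 0 -95 0" --pt "0 0 -130 0" --pt "0 0 -150 0" --pt "0 0 -150 0"

```text
time: 5.05
position: [0.504, -0.2844, 0.2745]
tcp_rot: [0.271, 0.963, -0.001, 0.003]
contact_force: [1.2, 0.1, -1.5]
grip_width: 0.0248
```

Run:
```python
from h import *
from workcell import arm
s=arm.sense()
print(s["grip_width"],s["contact_force"],rel(s,[.534,-.015,.27],53.3))
f=arm.grab_frame("wrist");cv2.imwrite("pics/w6.png",f["image"][:,:,::-1])
```

```text
0.024829331432553017 [ 1.19920018  0.11732098 -1.53763772] (array([115. , 245.4,   3.7]), np.float64(5.24), 'y now', np.float64(58.54), 'tilt', array([ 0.0053, -0.0036, -1.    ]))
```

View pics/w6.png

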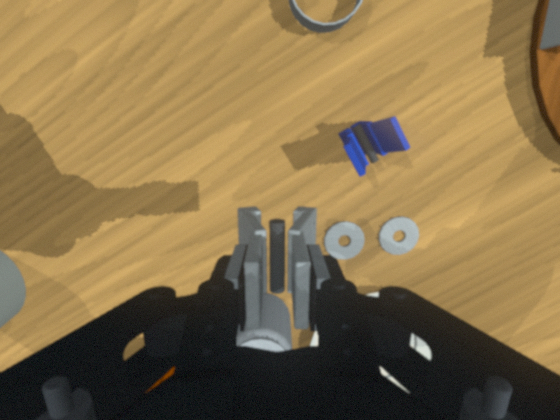

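The clip is held, jaws gaping, pin at about (277,255). Going over to the plate.

Request:
arm_command --pt "115 245 0 5" --pt "115 245 0 5" --pt "115 245 0 5" --pt "115 245 0 5" --pt "115 245 0 5" --pt "115 245 0 5" --pt "115 245 0 5" --pt "115 245 0 5"

```text
time: 5.77
position: [0.5325, -0.0112, 0.2686]
tcp_rot: [0.311, 0.95, 0.0, -0.002]
contact_force: [0.6, -0.4, -1.0]
grip_width: 0.0246
```

Request:
arm_command --pt "0 0 0 0" --pt "0 0 0 0" --pt "0 0 0 0" --pt "0 0 0 0"

```text
time: 6.1
position: [0.5329, -0.0161, 0.2699]
tcp_rot: [0.314, 0.95, -0.0, -0.0]
contact_force: [0.0, -1.2, -0.3]
grip_width: 0.0249
```

Run:
```python
from h import *
from workcell import arm
s=arm.sense();print(s["position"],s["tcp_rot"],s["grip_width"])
f=arm.grab_frame("wrist");cv2.imwrite("pics/w7.png",f["image"][:,:,::-1])
```

```text
[ 0.53288281 -0.01611768  0.26989492] [ 3.13745061e-01  9.49507173e-01 -5.50880164e-05 -4.02209273e-04] 0.024866733419691294
```

View pics/w7.png

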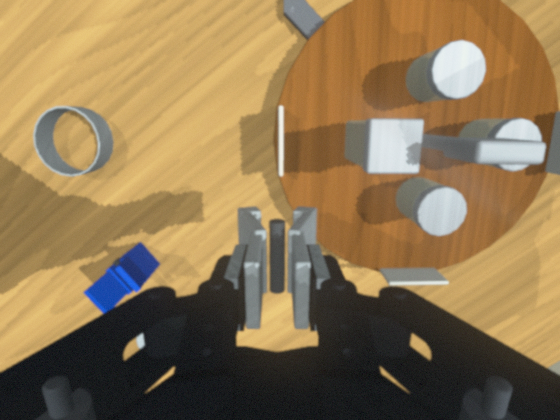

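Run:
```python
import cv2
t=cv2.imread("pics/w7.png")
cv2.imwrite("pics/w7c.png",cv2.resize(t[95:190,230:330],None,fx=6,fy=6,interpolation=cv2.INTER_CUBIC))
cv2.imwrite("pics/w7d.png",cv2.resize(t[95:190,340:560],None,fx=3.6,fy=3.6,interpolation=cv2.INTER_CUBIC))
```

```text
(no output)
```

View pics/w7c.png

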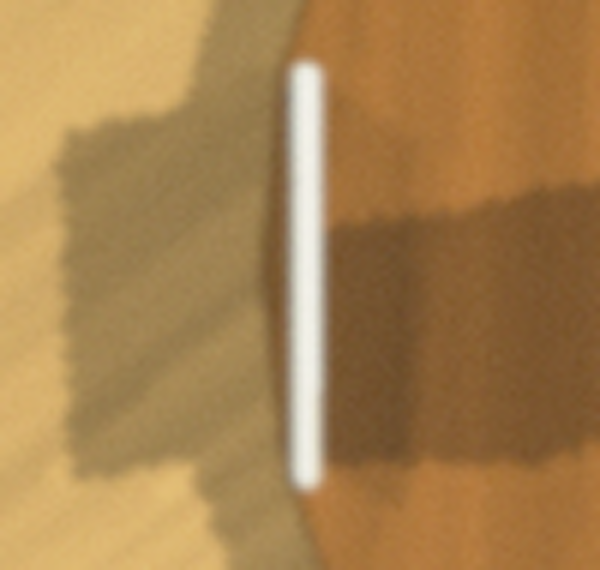

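View pics/w7d.png

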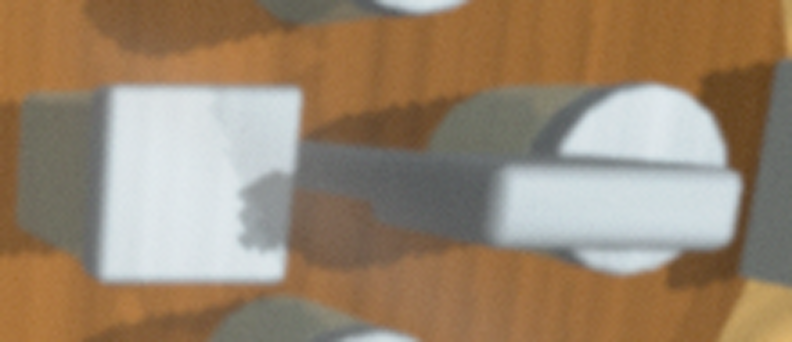

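```bash
cat > m2.py <<'E'
from h import *
from workcell import arm
s=arm.sense();f=arm.grab_frame("wrist");c=cam(f,(s["position"],s["tcp_rot"]))
C=lambda x,y:((x+.5)/6-.5+230,(y+.5)/6-.5+95)
D=lambda x,y:((x+.5)/3.6-.5+340,(y+.5)/3.6-.5+95)
a=onz(c,C(306,61),.058);b=onz(c,C(307,491),.058);m=(a+b)/2;d=b-a
print(a,b,m,"len",np.linalg.norm(d),"dir",np.degrees(np.arctan2(d[1],d[0])))
lid=np.mean([onz(c,D(*p),.114) for p in [(105,86),(303,88),(286,282),(100,282)]],0)
q=[onz(c,D(*p),.154) for p in [(497,163),(741,172),(732,247),(490,245)]]
h=np.mean(q,0)
u=q[1]+q[2]-q[0]-q[3]
print("lid",lid,"hand",h,np.linalg.norm(u)/2,np.degrees(np.arctan2(u[1],u[0])))
v=h-m;print("axis dist",np.linalg.norm(v[:2]),np.degrees(np.arctan2(v[1],v[0])))
v=lid-m;print("lid dist",np.linalg.norm(v[:2]),np.degrees(np.arctan2(v[1],v[0])))
ax=np.array([.5733,.1222])-m[:2];print(np.linalg.norm(ax),np.degrees(np.arctan2(ax[1],ax[0])))
# clip held: jaw pin ends px(277,222)&(277,292)
M=R.from_quat(s["tcp_rot"]).as_matrix()
for uv in [(277,220),(277,291)]:
    z=s["position"][2]-.1205+.038
    print("pin",(M.T@(onz(c,uv,z+.0)-s["position"])*1000).round(1))
for uv in [(245,327),(302,327)]:
    z=s["position"][2]-.1205+.075
    print("top near",(M.T@(onz(c,uv,z)-s["position"])*1000).round(1))
print(rel(s,[m[0],m[1],.19]))
E
python3 m2.py
```

```text
[0.47111126 0.03358743 0.058     ] [ 0.51990091 -0.00222011  0.058     ] [0.49550609 0.01568366 0.058     ] len 0.0605194931176906 dir -36.27557413684522
lid [0.54221551 0.07898993 0.114     ] hand [0.57503663 0.1238223  0.154     ] 0.04247037205126745 53.11781506100331
axis dist 0.13423513920323063 53.667381018603194
lid dist 0.07867308038923784 53.578887123356544
0.13190005025259915 53.85757844635497
pin [18.4  0.  82.5]
pin [-20.6   0.   82.5]
top near [-16.5 -13.2  45.5]
top near [-16.5  10.3  45.5]
(array([48.9,  3.2, 80.1]), 0, 'y now', np.float64(53.43), 'tilt', array([-5.e-04,  1.e-04, -1.e+00]))
```

Request:
arm_command --pt "40 3 0 0" --pt "50 3 30 0" --pt "50 3 60 0" --pt "50 3 75 0" --pt "50 3 79 0" --pt "50 3 79 0" --pt "50 3 79 0"

```text
time: 6.78
position: [0.495, 0.0167, 0.192]
tcp_rot: [0.313, 0.95, 0.0, 0.0]
contact_force: [-1.0, -0.6, -0.4]
grip_width: 0.025
```

Run:
```python
from h import *
from workcell import arm
s=arm.sense();print(s["time"],s["position"],s["contact_force"],rel(s,[.4955-.001,.0157+.0007,.1505],53.6))
for n in ["wrist","scene","top"]:
    f=arm.grab_frame(n);i=f["image"][:,:,::-1]
    if n=="scene": i=cv2.resize(i[180:310,220:360],None,fx=4.5,fy=4.5,interpolation=cv2.INTER_CUBIC)
    cv2.imwrite(f"pics/{n}8.png",i)
```

```text
6.7833 [0.49504467 0.01668549 0.19198962] [-1.01642216 -0.5996452  -0.43807872] (array([ 0.3, -0.6, 41.5]), np.float64(-0.11), 'y now', np.float64(53.49), 'tilt', array([ 7.e-04,  0.e+00, -1.e+00]))
```

View pics/wrist8.png

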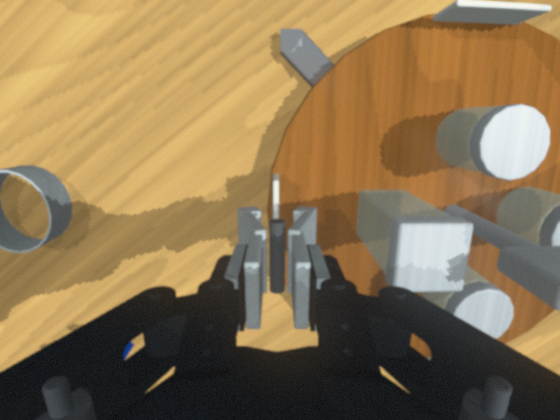

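View pics/scene8.png

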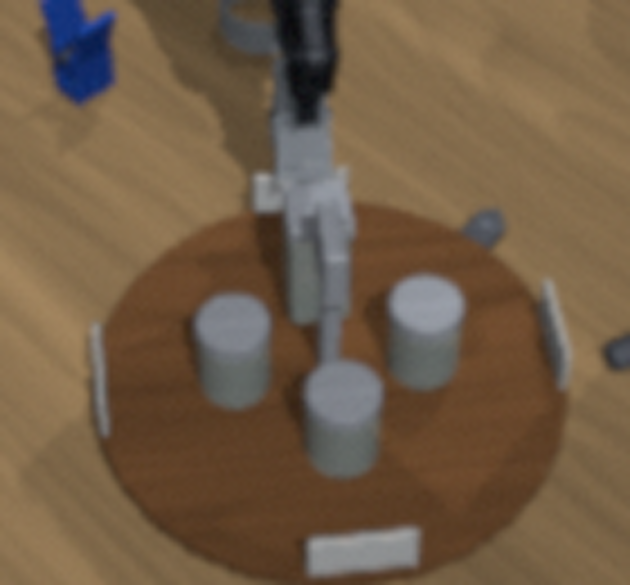

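Request:
arm_command --pt "0 -0.5 12 0" --pt "0 -0.5 24 0" --pt "0 -0.5 32 0" --pt "0 -0.5 38 0" --pt "0 -0.5 41 0" --pt "0 -0.5 41 0" --pt "0 -0.5 41 0" --pt "0 -0.5 41 0"

```text
time: 7.6
position: [0.4945, 0.0166, 0.1508]
tcp_rot: [0.313, 0.95, 0.0, 0.0]
contact_force: [0.4, -0.5, -1.2]
grip_width: 0.0253
```

Run:
```python
from h import *
from workcell import arm
s=arm.sense();print(s["time"],s["position"],s["contact_force"],s["grip_width"],rel(s,[.4955-.001,.0157+.0007,.1505],53.6))
for n in ["wrist"]:
    f=arm.grab_frame(n);i=f["image"][:,:,::-1]
    cv2.imwrite(f"pics/{n}9.png",i)
```

```text
7.6 [0.49446467 0.01664966 0.15077367] [ 0.4054169  -0.49618845 -1.16623561] 0.025339628882550085 (array([-0.2, -0.2,  0.3]), np.float64(-0.08), 'y now', np.float64(53.52), 'tilt', array([ 6.e-04,  0.e+00, -1.e+00]))
```

View pics/wrist9.png

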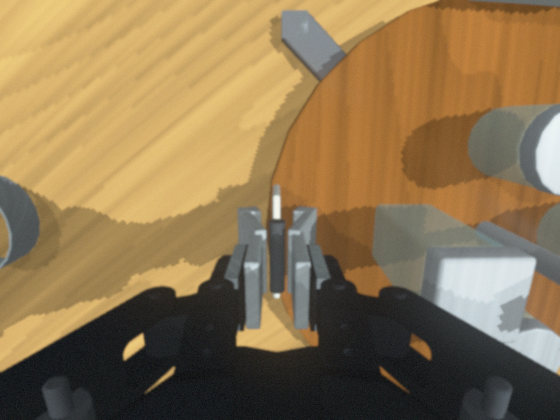

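Run:
```python
from h import *
from workcell import arm
s=arm.sense();f=arm.grab_frame("wrist");c=cam(f,(s["position"],s["tcp_rot"]))
M=R.from_quat(s["tcp_rot"]).as_matrix()
for uv,z in [((277,186),.058),((277,298),.058),((277,220),.068),((277,291),.068)]:
    print((M.T@(onz(c,uv,z)-s["position"])*1000).round(1))
```

```text
[33.4  0.  92.8]
[-30.9   0.   92.8]
[18.3  0.  82.8]
[-20.8   0.   82.8]
```

Request:
arm_command --pt "2 0 1 0" --pt "2 0 1 0" --pt "2 0 1 0"

```text
time: 7.95
position: [0.4926, 0.0179, 0.1494]
tcp_rot: [0.313, 0.95, 0.0, -0.0]
contact_force: [0.5, -0.1, -0.3]
grip_width: 0.0246
```

Request:
arm_command --pt "0 0 0 0" --pt "0 0 0 0" --pt "0 0 0 0" --pt "0 0 0 0" --pt "0 0 0 0" --pt "0 0 0 0" --jaw 0.4

```text
time: 8.45
position: [0.4927, 0.0178, 0.1494]
tcp_rot: [0.313, 0.95, 0.0, 0.0]
contact_force: [0.0, -0.0, 0.4]
grip_width: 0.0596
```

Run:
```python
from h import *
from workcell import arm
s=arm.sense();print(s["time"],s["position"],s["contact_force"],s["grip_width"])
for n in ["wrist"]:
    f=arm.grab_frame(n);i=f["image"][:,:,::-1]
    cv2.imwrite(f"pics/{n}10.png",i)
```

```text
8.45 [0.4927273  0.01782964 0.14941298] [ 0.02748805 -0.02616468  0.41750158] 0.05964388720160854
```

View pics/wrist10.png

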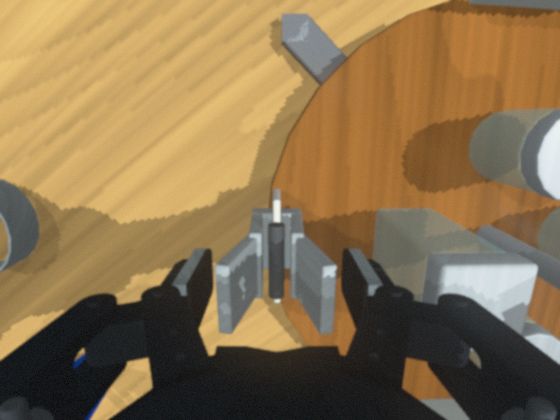

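Request:
arm_command --pt "0 0 -10 0" --pt "0 0 -30 0" --pt "0 0 -60 0" --pt "0 0 -95 0" --pt "0 0 -125 0" --pt "0 0 -125 0" --pt "0 0 -125 0"

```text
time: 9.08
position: [0.4928, 0.0179, 0.2764]
tcp_rot: [0.313, 0.95, 0.0, 0.002]
contact_force: [-0.7, -0.1, -1.4]
grip_width: 0.06
```

Run:
```python
from h import *
from workcell import arm
s=arm.sense();print(s["time"],s["position"],s["tcp_rot"],s["contact_force"],s["grip_width"],rel(s,[.5745,.123,.28],143.3),rel(s,[.5745,.123,.28],-36.7))
for n in ["wrist","scene"]:
    f=arm.grab_frame(n);i=f["image"][:,:,::-1]
    if n=="scene": i=cv2.resize(i[180:310,220:360],None,fx=4.5,fy=4.5,interpolation=cv2.INTER_CUBIC)
    cv2.imwrite(f"pics/{n}11.png",i)
```

```text
9.0833 [0.49278267 0.01785404 0.27635798] [3.12970260e-01 9.49760986e-01 4.61458654e-04 1.86373815e-03] [-0.67804765 -0.07600451 -1.36204208] 0.06003345931545768 (array([ -3.2, 133.1,  -3.4]), np.float64(-89.78), 'y now', np.float64(53.52), 'tilt', array([ 3.8e-03, -3.0e-04, -1.0e+00])) (array([ -3.2, 133.1,  -3.4]), np.float64(90.22), 'y now', np.float64(53.52), 'tilt', array([ 3.8e-03, -3.0e-04, -1.0e+00]))
```

View pics/wrist11.png

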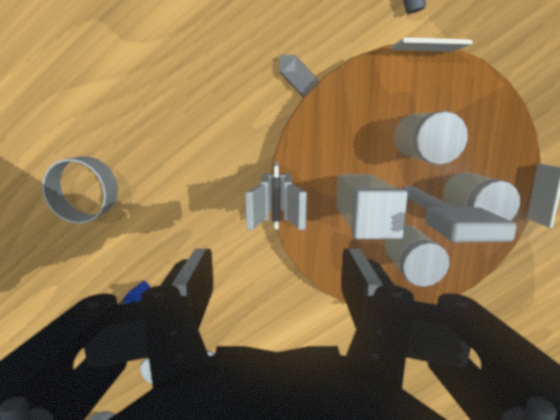

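View pics/scene11.png

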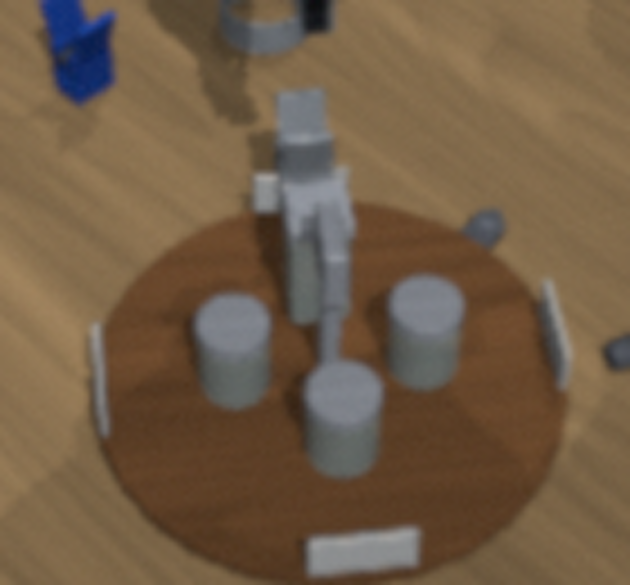

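Request:
arm_command --pt "-3 40 -40 -7" --pt "-3 80 -60 -14" --pt "-3 110 -60 -21" --pt "-3 133 -60 -28" --pt "-3 133 -60 -35" --pt "-3 133 -60 -42" --pt "-3 133 -60 -49" --pt "-3 133 -60 -56" --jaw 0.2

```text
time: 9.85
position: [0.574, 0.1232, 0.3326]
tcp_rot: [-0.173, 0.985, 0.0, -0.002]
contact_force: [-0.4, -0.6, 0.7]
grip_width: 0.0515
```

Request:
arm_command --pt "0 0 0 -7" --pt "0 0 0 -14" --pt "0 0 0 -21" --pt "0 0 0 -28" --pt "0 0 0 -34" --pt "0 0 0 -34" --pt "0 0 0 -34" --pt "0 0 0 -34"

```text
time: 10.52
position: [0.5741, 0.123, 0.3336]
tcp_rot: [-0.449, 0.894, 0.0, -0.001]
contact_force: [-0.3, -0.1, -0.4]
grip_width: 0.0513
```

Run:
```python
from h import *
from workcell import arm
s=arm.sense();print(s["time"],s["position"],s["tcp_rot"],s["qvel"].round(3),s["joints"].round(3),rel(s,[.5745,.123,.28],143.3))
f=arm.grab_frame("wrist");i=f["image"][:,:,::-1]
cv2.imwrite(f"pics/w12.png",i)
f=arm.grab_frame("top");i=f["image"][:,:,::-1]
cv2.imwrite(f"pics/t12.png",i)
```

```text
10.5167 [0.57410936 0.1229653  0.33359121] [-4.48677415e-01  8.93693512e-01  2.87848319e-04 -6.32603733e-04] [ 0.    -0.005 -0.002 -0.002 -0.001 -0.012] [ 0.098  0.409  1.616  0.     1.118 -2.403] (array([-0.3, -0.4, 53.6]), np.float64(0.02), 'y now', np.float64(143.32), 'tilt', array([-1.4e-03, -1.0e-04, -1.0e+00]))
```

View pics/w12.png

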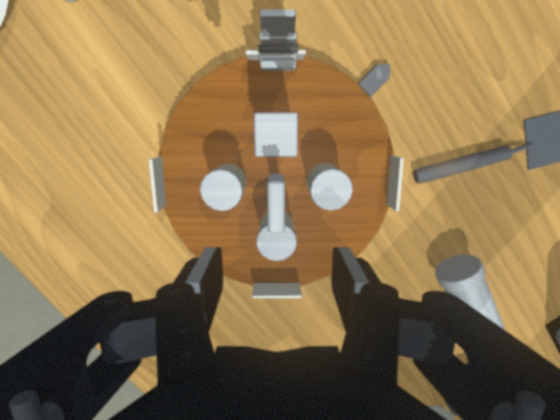

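View pics/t12.png

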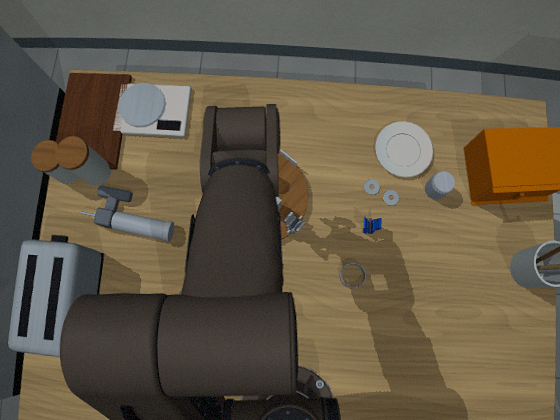

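Run:
```python
import cv2
t=cv2.imread("pics/w12.png")
cv2.imwrite("pics/w12a.png",cv2.resize(t[50:120,340:410],None,fx=8,fy=8,interpolation=cv2.INTER_CUBIC))
cv2.imwrite("pics/w12b.png",cv2.resize(t[30:250,170:400],None,fx=2.7,fy=2.7,interpolation=cv2.INTER_CUBIC))
```

```text
(no output)
```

View pics/w12a.png

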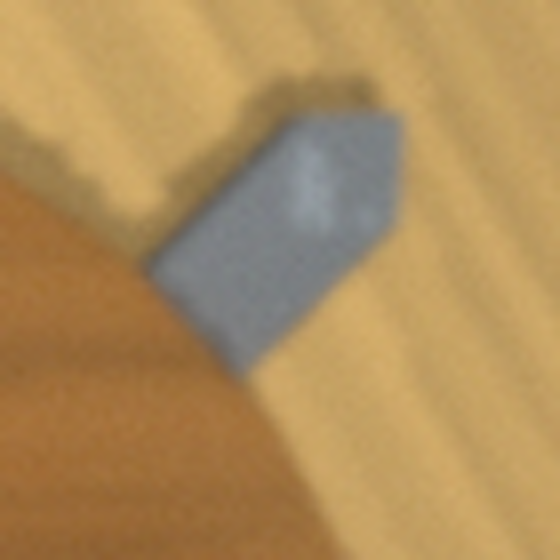

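View pics/w12b.png

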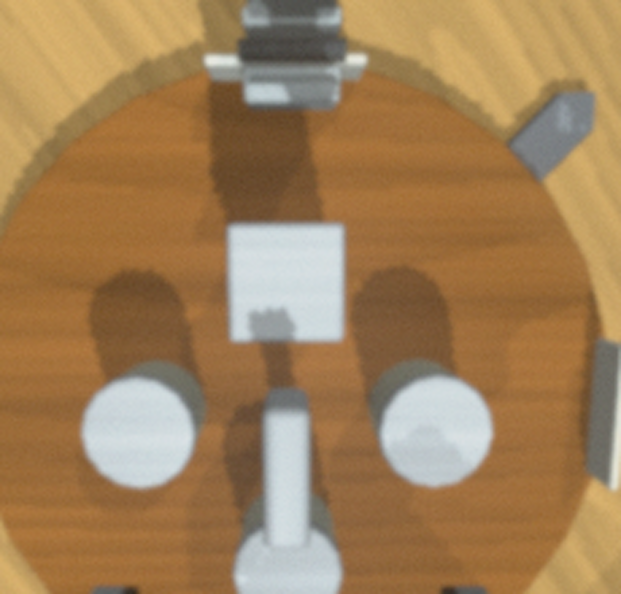

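```bash
cat > m3.py <<'E'
from h import *
from workcell import arm
s=arm.sense();f=arm.grab_frame("wrist");c=cam(f,(s["position"],s["tcp_rot"]))
A=lambda x,y:((x+.5)/8-.5+340,(y+.5)/8-.5+50)
B=lambda x,y:((x+.5)/2.7-.5+170,(y+.5)/2.7-.5+30)
ang=lambda v:np.degrees(np.arctan2(v[1],v[0])).round(2)
l=[onz(c,A(*p),.01) for p in [(150,268),(290,115)]];r=[onz(c,A(*p),.01) for p in [(243,372),(390,235)]];tip=onz(c,A(404,113),.01)
print("tongue",ang(l[1]-l[0]),ang(r[1]-r[0]),"width",np.linalg.norm(l[0]-r[0]),"tip",tip)
q=[onz(c,B(*p),.154) for p in [(265,410),(308,410),(310,544),(264,545)]]
h=np.mean(q,0);print("handle",h,np.linalg.norm(q[0]-q[3]),np.linalg.norm(q[0]-q[1]),ang(q[0]+q[1]-q[2]-q[3]))
lid=np.mean([onz(c,B(*p),.114) for p in [(229,223),(345,223),(345,341),(230,341)]],0)
pl=[onz(c,B(*p),.058) for p in [(206,56),(367,56)]]
m=np.mean(pl,0);print("lid",lid,"plate",m,np.linalg.norm(pl[0]-pl[1]),ang(pl[1]-pl[0])+90)
j=[onz(c,B(*p),.083) for p in [(138,432),(436,431)]]
print("jars",j,"ax",np.mean(j,0),ang(j[1]-j[0])-90, np.linalg.norm(j[0]-j[1]))
# axis by circle of side plates mid, etc
for nm,a in dict(h=h,j=np.mean(j,0)).items():
    print(nm,"plate ang",ang(m-a),np.linalg.norm((m-a)[:2]),"lid",ang(lid-a),"tongue tip ang",ang(tip-a),"mid base",ang((l[0]+r[0])/2-a),np.linalg.norm((tip-a)[:2]))
E
python3 m3.py
```

```text
tongue -168.67 -173.04 width 0.020303358692416437 tip [0.39173093 0.09572074 0.01      ]
handle [0.5749648  0.12347468 0.154     ] 0.04128778167168305 0.012457319738588121 -126.45
lid [0.54195806 0.07928041 0.114     ] plate [0.49452843 0.01494745 0.058     ] 0.05908894483445076 233.39
jars [array([0.62020642, 0.09067658, 0.083     ]), array([0.53033326, 0.15701146, 0.083     ])] ax [0.57526984 0.12384402 0.083     ] 53.56999999999999 0.11170273314466303
h plate ang -126.54 0.13508579051699457 lid -126.75 tongue tip ang -171.39 mid base -171.46 0.18532386126515055
j plate ang -126.56 0.13556415134744468 lid -126.78 tongue tip ang -171.29 mid base -171.33 0.1856810458122796
```

Run:
```python
from h import *
from workcell import arm
s=arm.sense();print(rel(s,[.575,.1236,.19],143.5))
```

```text
(array([ -1. ,  -0.4, 144.1]), np.float64(-0.08), 'y now', np.float64(143.42), 'tilt', array([-4.e-04,  0.e+00, -1.e+00]))
```

Request:
arm_command --pt "-1 -0.5 35 0" --pt "-1 -0.5 70 0" --pt "-1 -0.5 100 0" --pt "-1 -0.5 125 0" --pt "-1 -0.5 138 0" --pt "-1 -0.5 144 0" --pt "-1 -0.5 144 0" --pt "-1 -0.5 144 0"

```text
time: 11.33
position: [0.5755, 0.1236, 0.191]
tcp_rot: [-0.45, 0.893, -0.0, 0.0]
contact_force: [0.8, -0.2, 1.0]
grip_width: 0.0511
```

Run:
```python
from h import *
from workcell import arm
s=arm.sense();print(s["position"],s["contact_force"],rel(s,[.575,.1236,.19],143.5))
f=arm.grab_frame("wrist");i=f["image"][:,:,::-1]
cv2.imwrite(f"pics/w13.png",i)
```

```text
[0.57546734 0.12355967 0.19096669] [ 0.83137334 -0.23627326  0.95419352] (array([0.2, 0.4, 1. ]), np.float64(-0.01), 'y now', np.float64(143.49), 'tilt', array([ 6.e-04,  1.e-04, -1.e+00]))
```

View pics/w13.png

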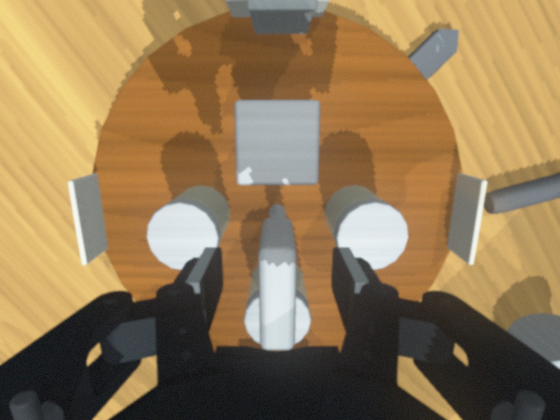

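Request:
arm_command --pt "0 0 0 0" --pt "0 0 0 0" --pt "0 0 0 0" --pt "0 0 0 0" --pt "0 0 0 0" --pt "0 0 0 0" --pt "0 0 0 0" --pt "0 0 0 0" --jaw -1 --newtons 50

```text
time: 12.05
position: [0.5753, 0.1235, 0.1912]
tcp_rot: [-0.45, 0.893, -0.0, 0.001]
contact_force: [-0.6, -0.1, 6.6]
grip_width: 0.0137
```

Run:
```python
from h import *
from workcell import arm
s=arm.sense();print(s["position"],s["contact_force"],s["moment"],s["grip_width"],rel(s,[.575,.1236,.19],143.5))
```

```text
[0.5753487  0.1235177  0.19121426] [-0.56849919 -0.12384047  6.58636393] [-0.03796991  0.23271664  0.04476679] 0.01366788804266235 (array([0.1, 0.3, 1.2]), np.float64(0.02), 'y now', np.float64(143.52), 'tilt', array([ 1.2e-03,  2.0e-04, -1.0e+00]))
```

Request:
arm_command --pt "0 0 0 1" --pt "0 0 0 3" --pt "0 0 0 6" --pt "0 0 0 9" --pt "0 0 0 12" --pt "0 0 0 15" --pt "0 0 0 18" --pt "0 0 0 21"

```text
time: 12.72
position: [0.5752, 0.1236, 0.1912]
tcp_rot: [-0.279, 0.96, 0.0, 0.0]
contact_force: [-1.7, 0.2, 5.9]
grip_width: 0.0133
```

Request:
arm_command --pt "0 0 0 3" --pt "0 0 0 6" --pt "0 0 0 9" --pt "0 0 0 12" --pt "0 0 0 15" --pt "0 0 0 18" --pt "0 0 0 19" --pt "0 0 0 20"

```text
time: 13.38
position: [0.5752, 0.1238, 0.1912]
tcp_rot: [-0.109, 0.994, 0.0, 0.0]
contact_force: [-3.7, 2.4, 6.5]
grip_width: 0.0132
```

Request:
arm_command --pt "0 0 0 1" --pt "0 0 0 2" --pt "0 0 0 3" --pt "0 0 0 3.8" --pt "0 0 0 3.8" --pt "0 0 0 3.8" --pt "0 0 0 3.8" --pt "0 0 0 3.8"

```text
time: 14.05
position: [0.5752, 0.1238, 0.1912]
tcp_rot: [-0.076, 0.997, 0.0, 0.0]
contact_force: [-3.2, 2.0, 6.3]
grip_width: 0.0132
```

Run:
```python
from h import *
from workcell import arm
s=arm.sense();print(s["position"],s["tcp_rot"],s["contact_force"],s["moment"],s["grip_width"],rel(s,[.575,.1236,.19],98.65))
f=arm.grab_frame("wrist");i=f["image"][:,:,::-1]
cv2.imwrite(f"pics/w14.png",i)
cv2.imwrite(f"pics/w14a.png",cv2.resize(i[0:230,200:360],None,fx=2.6,fy=2.6,interpolation=cv2.INTER_CUBIC))
```

```text
[0.57516068 0.12379936 0.19124182] [-7.59259468e-02  9.97113313e-01  2.64984765e-04  4.71313700e-04] [-3.19681666  2.01222725  6.33314354] [ 0.27823693  0.34510992 -0.12824388] 0.013162426640973675 (array([ 0.2, -0.2,  1.2]), np.float64(0.06), 'y now', np.float64(98.71), 'tilt', array([ 9.e-04,  6.e-04, -1.e+00]))
```

View pics/w14.png

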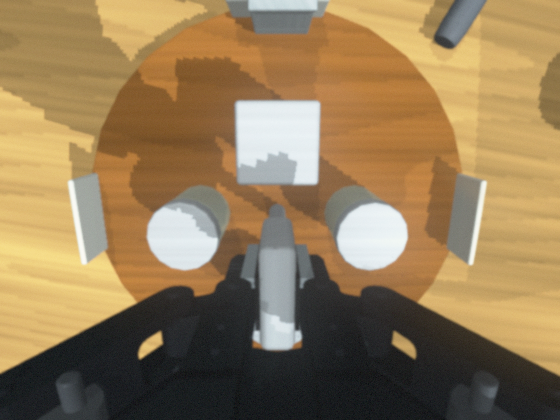

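View pics/w14a.png

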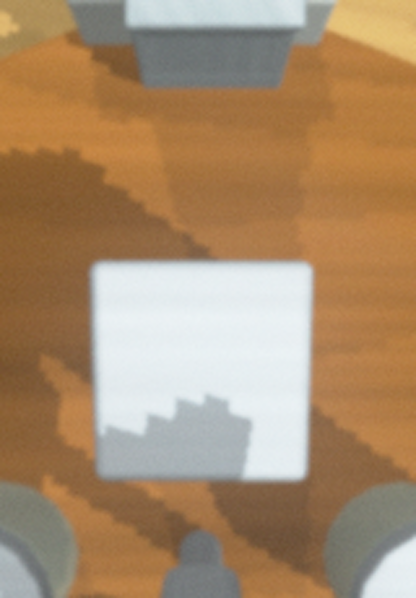

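```bash
cat > m4.py <<'E'
from h import *
from workcell import arm
s=arm.sense();f=arm.grab_frame("wrist");c=cam(f,(s["position"],s["tcp_rot"]))
img=f["image"];g=cv2.cvtColor(img,cv2.COLOR_RGB2HSV)
ang=lambda v:np.degrees(np.arctan2(v[1],v[0])).round(2)
# lid contour
m=((g[...,1]<45)&(g[...,2]>110)).astype(np.uint8)*255
n,l,st,ce=cv2.connectedComponentsWithStats(m)
k=l[110,278];cn=cv2.findContours((l==k).astype(np.uint8),0,1)[0]
r=cv2.minAreaRect(max(cn,key=cv2.contourArea));print("lid rect",r)
lid=onz(c,r[0],.114); ax=np.array([.5751,.1237,0])
print("lid",lid,ang(lid-ax),np.linalg.norm((lid-ax)[:2]))
L=(onz(c,(70,181),.058)+onz(c,(85,262),.058))/2;Rr=(onz(c,(486,181),.058)+onz(c,(471,262),.058))/2
print("side plates",L,Rr,"axis",(L+Rr)/2,np.linalg.norm(L-Rr),"plate dir",(ang(Rr-L)+90))
J=[onz(c,p,.083) for p in [(184,235),(370,236)]];print("jars",(J[0]+J[1])/2,ang(J[1]-J[0])+90,np.linalg.norm(J[0]-J[1]))
cv2.imwrite("pics/m4.png",m)
E
python3 m4.py
python3 - <<'E'
from h import *
from workcell import arm
f=arm.grab_frame("scene");i=f["image"][:,:,::-1]
cv2.imwrite("pics/s15.png",cv2.resize(i[150:310,200:360],None,fx=3.7,fy=3.7,interpolation=cv2.INTER_CUBIC))
f=arm.grab_frame("top");i=f["image"][:,:,::-1]
cv2.imwrite("pics/t15.png",cv2.resize(i[130:290,190:350],None,fx=3.7,fy=3.7,interpolation=cv2.INTER_CUBIC))
E
```

```text
lid rect ((277.0, 142.5), (85.0, 86.0), 90.0)
lid [0.51959715 0.11552722 0.114     ] -171.62 0.05610134074889821
side plates [ 0.59492524 -0.00848384  0.058     ] [0.5541802  0.25821165 0.058     ] axis [0.57455272 0.1248639  0.058     ] 0.26978999730235065 plate dir 188.69
jars [0.57429075 0.12400504 0.083     ] 188.36 0.10898451916006834
```

View pics/s15.png

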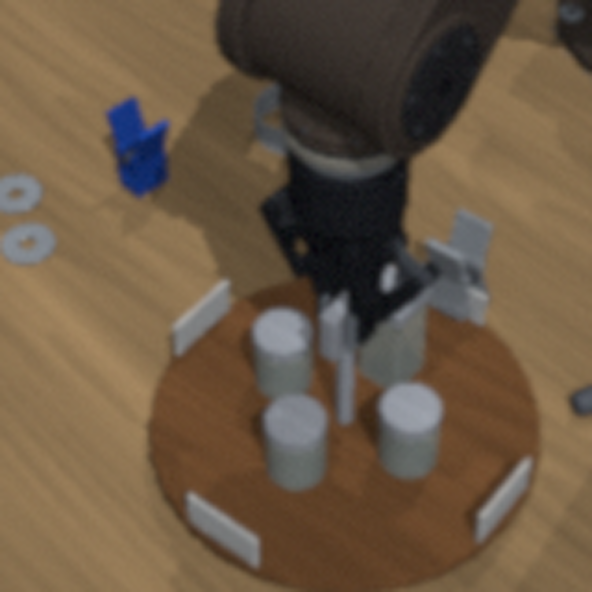

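View pics/t15.png

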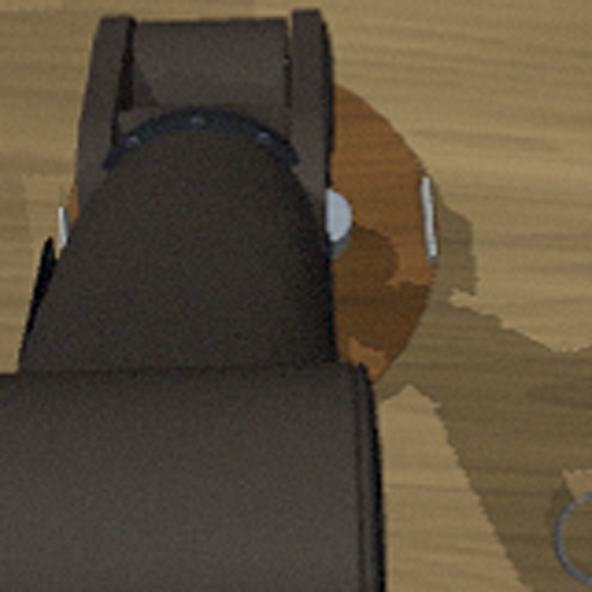

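Run:
```python
from workcell import arm
s=arm.sense();print(s["time"],s["qvel"].round(4),s["contact_force"],s["grip_width"])
print(arm.sign_off())
```

```text
14.25 [-0.001  -0.0004  0.0001 -0.0006  0.0008  0.0014] [-2.41778261  1.92854723  6.90498902] 0.013254785587228743
the job is handed in; nothing more can be done
None
```

I put the grey clip on the square jar's plate, turned the carousel to the pointer tongue, and handed in at 14.25 s with the handle still gripped.

- **Clip:** I squeezed it with 21 N and let it bite upright on the plate. By my measurements it sits within about 2 mm of the plate's middle, with its jaws reaching about 28 of the plate's 32 mm down. It was still on and upright in the last scene picture, after the turn.
- **Turn:** I gripped the handle with 50 N and turned the carousel 44.8° clockwise. The plate now points to between -171.3° and -171.6°, from three separate features in the wrist picture. I had measured the tongue at -171.4° before turning, so they agree within about 0.3°.
- **Tongue not seen at the end:** The plate and clip hide it in the last wrist picture, so that alignment rests on the earlier measurement of the fixed base.
- **At hand-in:** The arm was still, with the fingers closed on the handle at 13 mm. It carried a steady vertical push of about 7 N, well under the limits.
- **Other things on the counter:** I did not touch any of them. In the last pictures the blue clip, the discs and the ring cutter looked unmoved; I did not check the rest at the end.

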